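# Load the sample tins into the spring magazine

### The arm

A 7-joint arm with a two-finger parallel gripper is mounted at the origin on the work surface. World frame = base frame: x ahead of the robot, y to its left, z up, the work surface at z = 0. Lengths are in m, angles in rad, forces in N, time in s.
With the tool pointing down it reaches from about 0.4 to 0.875 m from the base axis. Payload 19.3 kg.
Tool frame: the origin (TCP) lies on the centre line of the jaws, within the pads' length; the fingertips stand 19 mm ahead of it and the grasp point (between the pads) is the TCP; z points along the fingers, y is the direction in which the jaws open and shut (so a half turn about z gives the same grasp; the last joint's range is limited). The gripper opens to 85 mm and grips with 20 to 120 N. Pads are 22 mm wide; open, the fingers measure 114 mm over their backs; the gripper's body (76 mm by 85 mm) begins 54 mm behind the grasp point. The pads swing forward as they close: fully open they stand 13 mm farther back than shut.
Start: joints at [-1.362, 0.521, -0.036, 1.599, 0.021, 1.021, -0.113], TCP at [0.172, 0.601, 0.25] pointing down, gripper open.
Joint ranges: [-2.91, 2.91], [-0.3, 2.13], [-1.5, 1.42], [0.17, 2.43], [-1.26, 4.41], [0.16, 1.93], [-2.52, 2.52]. Speed limits (rad/s): [1.89, 1.89, 2.39, 2.39, 3.01, 3.01, 3.01].

### API

Orientations are given as [roll, pitch, yaw] about the fixed x, y, z axes, in that order (R = Rz(yaw) Ry(pitch) Rx(roll)).
In Python, from station import bot, eyes gives the robot as it stands. Calls block until the motion is done:
- bot.reach(position, orientation): joint-space move of the TCP to a pose.
- bot.line_to(position, vel=0.15, attitude=None, threshold=None): straight line of the TCP; attitude=None keeps the orientation; vel is the mean speed in m/s. With threshold (N) it stops when the force on the tool has changed by that much, and returns True; else False.
- bot.movej(angles): joint-space move.
- bot.ungrasp() and bot.close_gripper(grasp_force=None): open the fingers fully, or close them until they stop; grasp_force is the grip in N (None keeps the last).
- bot.sleep(seconds).
- bot.inverse_kinematics(position, orientation): joint angles nearest the present ones, or None.
- eyes.grab_frame(name): name is "scene" or "top" or "wrist"; returns the picture (420x560x3 uint8, blue, green, red); there is no depth.
- eyes.camera_params(name): a dict with "K" (3x3 intrinsics, pixels), "k1" (the pictures are not rectified: a ray, as slopes to the right and down, at radius r is drawn at 1 + k1 r^2 times it, then the intrinsics apply), "R" (3x3) and "t" (3): a world point X has camera coordinates R X + t; the wrist camera has in their place "tool_from_camera" (4x4, takes a point from camera to tool coordinates, whose origin is the TCP and whose axes are the flange's). Camera axes: x right, y down, z forward; pixel columns grow to the right and rows downward; lengths in m; the calibration is good to about 2 mm. A picture is of the moment at which its call begins: read the wrist's pose just before it. camera_params takes no time and is no camera call.
A pose or a line that the arm cannot do raises bot.PlanningError and nothing moves.
- bot.job_done(): hands the job in, once; it reports no verdict.
Trained networks look in the newest picture that a camera, given by its name, has taken for a name from the list of things; names that differ only in an ending like _2 or _b are one class to them, and where a whole thing is asked for, a point or a joint stands for the part that bears it (a point fixed in the world has none). Each returns a list of dicts, best first, with "p" (0 to 1); they miss things now and then, are a little off and sometimes report something else, mostly with a low value. They report only what shows in the picture. A call takes as long as a camera call.
- eyes.boxes_of(camera, name): "position" ([column, row] as shares, 0 to 1, of the picture: columns of its width, rows of its height, amid what is visible of it).
- eyes.outline_of(camera, name): "mask" (420x560 bool, what is visible of it) and "position" ([column, row] as shares, 0 to 1, of the picture: columns of its width, rows of its height, amid what is visible of it).
- eyes.landmark_of(camera, name): "position" ([column, row] as shares, 0 to 1, of the picture: columns of its width, rows of its height: a listed point, or the origin of a listed thing).
Readings, each from a call of its own:
- bot.get_t(): time.
- bot.get_joints(): joint angles.
- bot.get_joint_vel(): joint speeds.
- bot.get_effort(): joint torques, N m.
- bot.get_tcp_pos(): TCP position.
- bot.get_ee_rot(): TCP orientation.
- bot.get_force(): force on the tool from outside, world axes, zero at the start.
- bot.get_wrist_torque(): the same for the moment, N m.
- bot.get_grip_width(): finger opening in m.
Only numpy, scipy, OpenCV 4.12 (cv2) and the standard library are available. Lean on these libraries where they do the work, as an engineer would, in place of code of your own. Each camera call takes 0.05 s, during which the arm holds its last target. There are 200 camera calls.

### The job

Load the two square sample tins from the wooden tray into the spring-loaded magazine, one at a time: lay a tin flat on the lips in the mouth, let go, and push it gently down until the lips snap over its top and hold it, before doing the same with the other. The magazine is full with two tins and stops hard just past the point where the second one snaps in, so push by feel and do not force it. Leave the round tin, the cup and the spoon where they stand.

Things in the scene. Friction and masses are not known exactly. Their poses are not given: they have to be found in the camera images.
- magazine: Spring-loaded magazine for square tins: small aluminium tower with an open top, on a light wooden base plate 120 (x) by 130 (y) by 10 mm fixed to the table. Origin: centre of the plate's underside, on the axis of the well; z up. The upright well is 50 (x) by 49 (y) mm inside. The tower (well, lips, follower, hard stop) stands on a levelling screw, see mouth.
- mouth (a point): On the well's axis, 84 mm above the table: the NOMINAL height of the flat underside of the two retaining lips. The real tower, with its lips, follower and hard stop, is anywhere from 9 mm lower to 9 mm higher than this; that shift is not measured and this point does not show it. Axes as magazine.
- lips (a point): On the well's axis at nominal lip height; describes the lips. Polished steel, at the +y and -y sides, 20 mm wide along x; sprung slides that give outwards only (3 N at first, 4 N at 3 mm). Nose 20 mm from the axis; above it a ramp 40 deg from vertical, out to 27 mm from the axis and 10 mm above the underside. A tin rests on the ramps with its underside 6 mm, top 32 mm above the lips' underside.
- guide (a point): On the well's axis 26 mm above nominal lip height: top of the guides, clear at the +x and -x sides, and in the four corners; upright to 18 mm above the lips' underside, then flared outwards to 26 mm. The +y and -y sides are open between the corner guides, 34 mm wide, down to the lips' ramps: set a tin in, square to the guides, with the fingers on those two sides, holding its upper half.
- stop (a point): Centre of the well at nominal lip height; describes the push. A tin snaps in once its top is below the lips' underside, about 32 mm below where it rested. It takes about 10 N on the ramps, then the follower's spring and a little rubbing. What pushes must fit between the noses, 40 mm apart. With the second tin the follower meets a hard stop 1.8 mm beyond the snap; more than 35 N on the tower breaks it.
- follower (a joint): How far the magazine's sprung follower plate is pressed down inside the tower, in m: 0 empty (plate 2 mm below the lips' underside), 0.024 with one tin held under the lips, 0.050 with two tins held, 0.0518 at its hard stop. Spring about 2 N at 0 rising to about 6 N at 0.05. Small white tabs on it show through the clear sides.
- tin_a: One of two like square flat steel sample tins with pale lids, 46 by 46 mm and 26 mm high, about 80 g, rigid and closed. Origin: centre of the underside; z up through the lid. It stands flat in the wooden tray, whose floor is 8 mm above the table.
- tin_b: The other square sample tin, the same in all respects as tin_a. The order of loading does not matter.
- tray: Fixed pale wooden tray, outside 290 (x) by 230 (y) by 28 mm high, walls and floor 8 mm thick. Origin: centre of its underside. The tins stand in it about 120 mm apart along its x, their centres 75 mm or more inside its outer faces.
- round_tin: Bystander: round steel tin, 66 mm across, 55 mm high. Origin: centre of underside.
- cup: Bystander: white porcelain tasting cup, 72 mm across, 55 mm high. Origin: centre of underside.
- scoop: Bystander: long spoon with a wooden handle lying on the table beyond the work, along its own x. Origin: at the table under its middle.

How it is judged:
By the outcome, as a careful person would: the job done as asked, in the order asked, and still so for the second after the job is handed in, with the robot touching nothing.
It also fails if it takes over 72 s, if anything falls off the work surface, if the arm or the gripper's body presses on something with over 40 N, if the wrist force passes 120 N, or if a joint passes its speed limit or range.

## Working session

There is one attempt and no reset: what is moved stays moved. The work goes in short steps, each a Python script; the robot and the scene stay as the last script left them, time stands still between calls to the robot, and variables do not carry over. Pictures are saved under pics/ and viewed, about 8 in all and at most 12, crops included, and the job is handed in when it is done.

```bash
mkdir -p pics; ls; cat > h.py <<'E'
import numpy as np, cv2
from scipy.spatial.transform import Rotation as Rn
from station import bot, eyes
def cam(name):
    c=eyes.camera_params(name); K=np.array(c["K"]); k1=c["k1"]
    if "R" in c: R=np.array(c["R"]);t=np.array(c["t"]); return K,k1,R.T,-R.T@t
    T=np.array(c["tool_from_camera"]); p=np.array(bot.get_tcp_pos()); W=Rn.from_euler('xyz',bot.get_ee_rot()).as_matrix()
    return K,k1,W@T[:3,:3],W@T[:3,3]+p
def ray(C,u,v):
    K,k1,R,o=C
    q=cv2.undistortPoints(np.array([[[u,v]]],float),K,np.array([k1,0,0,0.]))[0,0]
    return o,R@np.array([q[0],q[1],1])
def at_z(C,u,v,z):
    o,d=ray(C,u,v); return o+d*(z-o[2])/d[2]
def px(pos): return pos[0]*560,pos[1]*420
def proj(C,X):
    K,k1,R,o=C
    r=cv2.Rodrigues(R.T)[0]; return cv2.projectPoints(np.array(X,float).reshape(-1,1,3),r,-R.T@o,K,np.array([k1,0,0,0.]))[0][:,0]
E
python3 - <<'E'
from h import *
a={}
for n in ["top","scene"]:
    a[n]=eyes.grab_frame(n); C=cam(n); print(n,C[3],C[0][0,0],C[1])
    for th,z in [("magazine",0),("mouth",.084),("guide",.11),("tin_a",.008),("round_tin",0),("cup",0),("tray",0),("scoop",0)]:
        for d in eyes.landmark_of(n,th)[:3]:
            u,v=px(d["position"]); print(th,round(d["p"],2),round(u),round(v),at_z(C,u,v,z).round(4))
    cv2.imwrite(f"pics/{n}.png",a[n])
print(bot.get_t(),bot.get_ee_rot(),bot.get_force())
E
```

```text
pics
top [0.55408264 0.00170214 0.84550342] 436.5084893754449 0.030890548564661252
magazine 0.74 346 255 [ 0.5655 -0.1347  0.    ]
mouth 0.58 355 257 [ 0.5619 -0.1369  0.084 ]
guide 0.8 359 255 [ 0.5636 -0.1392  0.11  ]
tin_a 0.72 202 249 [0.5786 0.1406 0.008 ]
tin_a 0.67 190 312 [0.462  0.1616 0.008 ]
round_tin 0.97 262 148 [0.7778 0.0269 0.    ]
cup 0.84 186 143 [0.7883 0.1762 0.    ]
tray 0.78 186 281 [0.5184 0.1721 0.    ]
tray 0.61 347 255 [ 0.5651 -0.1368  0.    ]
tray 0.23 354 258 [ 0.5599 -0.1508  0.    ]
scoop 0.8 384 152 [ 0.7677 -0.2146  0.    ]
scene [ 1.17442031 -0.02129869  0.82921666] 451.8399514537854 -0.11567695560737179
mouth 0.84 212 205 [ 0.5741 -0.1329  0.084 ]
mouth 0.51 208 202 [ 0.5649 -0.1419  0.084 ]
mouth 0.35 215 226 [ 0.628  -0.1253  0.084 ]
guide 0.56 209 193 [ 0.5621 -0.1362  0.11  ]
tin_a 0.92 338 220 [0.5733 0.1428 0.008 ]
tin_a 0.37 214 225 [ 0.569  -0.1386  0.008 ]
round_tin 0.89 300 308 [0.7808 0.0374 0.    ]
cup 0.86 370 307 [0.7872 0.1792 0.    ]
tray 0.74 345 204 [0.5208 0.1669 0.    ]
scoop 0.83 174 315 [ 0.7826 -0.2136  0.    ]
0.9 [-3.14155069e+00  3.88459762e-05  2.86279497e+00] [-0.27293547  0.094404   -0.50635501]
```

View pics/top.png

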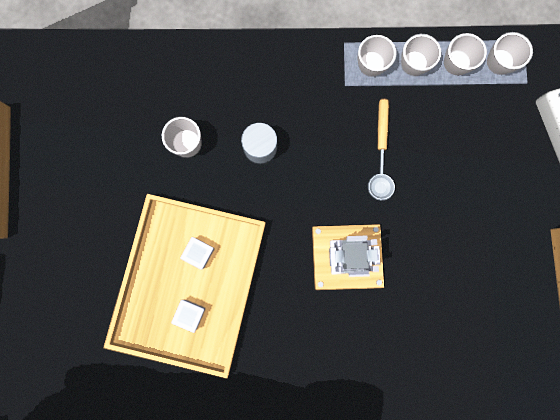

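View pics/scene.png

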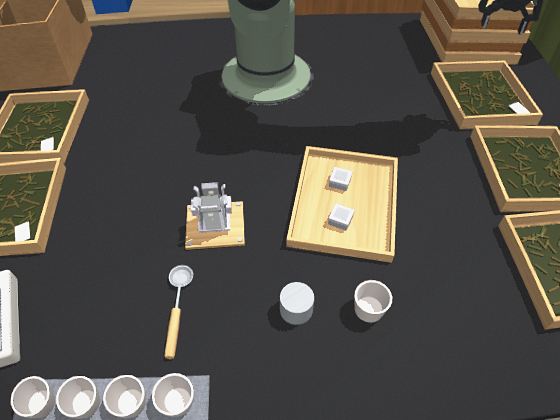

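```bash
python3 - <<'E'
from h import *
print(np.array(eyes.camera_params("wrist")["tool_from_camera"]).round(3).tolist())
for y in [0,np.pi,np.pi/2,-np.pi/2]:
    for p in [(.565,-.137,.2),(.52,.15,.3)]:
        q=bot.inverse_kinematics(p,[np.pi,0,y]); print(round(y,2),p,None if q is None else np.round(q,2))
bot.reach([.50,.15,.32],[np.pi,0,np.pi])
C=cam("wrist"); im=eyes.grab_frame("wrist"); cv2.imwrite("pics/w1.png",im)
for d in eyes.outline_of("wrist","tin_a")[:3]:
    m=d["mask"].astype(np.uint8); c=max(cv2.findContours(m,0,2)[0],key=cv2.contourArea)
    P=np.array([at_z(C,*q[0],.034)[:2] for q in c],np.float32)*1000
    print(round(d["p"],2),px(d["position"]),cv2.minAreaRect(P))
for d in eyes.landmark_of("wrist","tin_a")[:3]: print(d["p"],at_z(C,*px(d["position"]),.008))
print(bot.get_t(),bot.get_tcp_pos(),bot.get_force())
E
```

```text
[[-0.0, -0.958, -0.287, 0.073], [1.0, -0.0, -0.0, -0.0], [0.0, -0.287, 0.958, -0.124], [0.0, 0.0, 0.0, 1.0]]
0 (0.565, -0.137, 0.2) [-0.44  0.7   0.9   1.8  -0.66  0.98 -0.84]
0 (0.52, 0.15, 0.3) [-0.95  0.43  0.77  1.79 -0.34  1.06 -1.63]
3.14 (0.565, -0.137, 0.2) [-0.12  0.54  0.37  1.78 -0.25  0.86  1.93]
3.14 (0.52, 0.15, 0.3) [-0.55  0.34  0.21  1.77 -0.08  1.04  1.26]
1.57 (0.565, -0.137, 0.2) [-0.34  0.62  0.72  1.79 -0.5   0.92  0.59]
1.57 (0.52, 0.15, 0.3) [-0.77  0.37  0.51  1.78 -0.21  1.04 -0.19]
-1.57 (0.565, -0.137, 0.2) [-0.57  0.9   1.22  1.8  -0.93  1.16 -2.17]
-1.57 (0.52, 0.15, 0.3) [ 0.46  0.62 -1.27  1.72  0.62  1.27  2.19]
0.86 (278.88, 222.39) ((569.4127807617188, 146.8363494873047), (47.917449951171875, 50.95127868652344), 62.132850646972656)
0.58 (283.024, 145.698) ((458.46209716796875, 160.65985107421875), (47.349365234375, 44.660316467285156), 64.30693817138672)
0.81 [0.45880658 0.15827655 0.008     ]
3.075 [0.49987794 0.15061301 0.31988727] [-0.230009   -0.92302684  0.64696644]
```

View pics/w1.png

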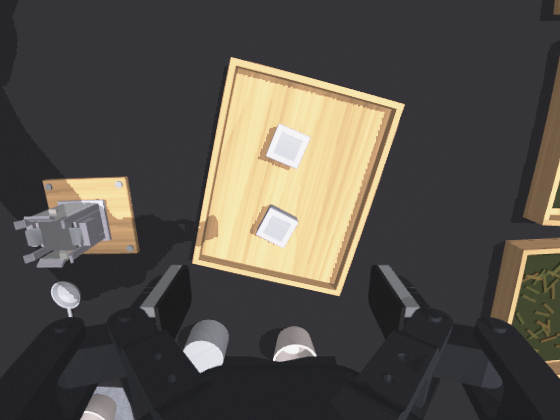

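```bash
cat >> h.py <<'E'
def rect(C,m,z):
    c=max(cv2.findContours(m.astype(np.uint8),0,2)[0],key=cv2.contourArea)
    P=np.array([at_z(C,*q[0],z)[:2] for q in c],np.float32)*1000
    return cv2.minAreaRect(P)
E
python3 - <<'E'
from h import *
ims=[]
for (x,y,z,n,zt) in [(.459,.159,.2,"tin_a",.034),(.567,.147,.2,"tin_a",.034),(.565,-.137,.27,"magazine",.0)]:
    bot.reach([x+.073,y,z],[np.pi,0,np.pi])
    C=cam("wrist"); im=eyes.grab_frame("wrist"); ims.append(im.copy())
    for d in eyes.outline_of("wrist",n)[:2]: print(n,round(d["p"],2),np.round(px(d["position"])),rect(C,d["mask"],zt))
    np.savez(f"pics/c{len(ims)}.npz",im=im,R=C[2],o=C[3])
    if n=="magazine":
        for l,zz in [("magazine",0),("mouth",.084),("guide",.11)]:
            for d in eyes.landmark_of("wrist",l)[:2]: print(l,round(d["p"],2),px(d["position"]),at_z(C,*px(d["position"]),zz))
print(bot.get_t())
cv2.imwrite("pics/m1.png",np.vstack([np.hstack([i[:300,130:430] for i in ims[:2]]),ims[2][:300,:560].copy()[:, :][:,:560] if 0 else cv2.copyMakeBorder(ims[2][:300],0,0,20,20,0)]))
E
```

```text
tin_a 0.97 [268. 233.] ((569.528564453125, 146.92764282226562), (47.375362396240234, 52.40202713012695), 61.970218658447266)
tin_a 0.57 [280. 121.] ((458.51171875, 161.120361328125), (46.33454132080078, 45.85169982910156), 68.46910095214844)
tin_a 0.84 [278. 125.] ((572.5262451171875, 146.24114990234375), (47.13582992553711, 46.97947311401367), 60.85310745239258)
tin_a 0.83 [291.  10.] ((480.31842041015625, 157.0126495361328), (25.234832763671875, 49.06296157836914), 0.16478656232357025)
magazine 0.71 [276. 119.] ((563.90966796875, -137.87396240234375), (122.67007446289062, 133.5597686767578), 1.6926885843276978)
magazine 0.77 (278.32, 120.79200000000002) [ 0.56461312 -0.13673689  0.        ]
mouth 0.57 (278.6, 119.91) [ 0.56399278 -0.13624135  0.084     ]
guide 0.73 (273.504, 116.802) [ 0.56146072 -0.14072497  0.11      ]
5.725
```

View pics/m1.png

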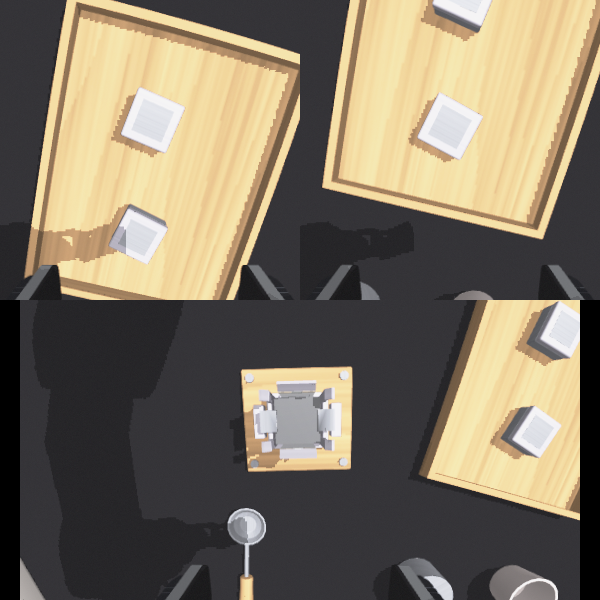

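```bash
python3 - <<'E'
from h import *
d=np.load("pics/c3.npz"); C=cam("wrist"); C=(C[0],C[1],d["R"],d["o"])
im=d["im"]; hsv=cv2.cvtColor(im,cv2.COLOR_BGR2HSV)
m=cv2.inRange(hsv,(8,50,90),(30,255,255)); m[:,380:]=0; m[195:]=0; m[:,:180]=0
m=cv2.morphologyEx(m,cv2.MORPH_OPEN,np.ones((3,3)))
pts=cv2.findNonZero(m)[:,0]; P=np.array([at_z(C,*q,.01)[:2] for q in pts],np.float32)*1000
print(cv2.minAreaRect(P))
for q in [(222,71),(332,68),(331,169),(227,171)]: print(at_z(C,*q,.01).round(4))
psi=np.radians(158.5); p=[.4585,.1605]
bot.reach([*p,.12],[np.pi,0,psi]); bot.line_to([*p,.038],vel=.12)
bot.close_gripper(30); print("w",bot.get_grip_width(),bot.get_tcp_pos())
bot.line_to([*p,.20],vel=.25)
C=cam("wrist"); im=eyes.grab_frame("wrist")
cv2.imwrite("pics/held.png",im); print(C[2].tolist(),bot.get_force(),bot.get_t())
# expected tin top outline
t=np.array(bot.get_tcp_pos()); c,s=np.cos(psi),np.sin(psi)
top=t+np.array([0,0,-.004])
E
```

```text
((564.3847045898438, -137.6693115234375), (120.79803466796875, 130.83877563476562), 1.5000816583633423)
[ 0.5082 -0.2023  0.01  ]
[ 0.5047 -0.0744  0.01  ]
[ 0.6228 -0.0705  0.01  ]
[ 0.6255 -0.2012  0.01  ]
w 0.045497931203760375 [0.45872405 0.16069011 0.03849721]
[[0.3665712329149451, 0.8916070060198233, 0.2658241486689647], [0.930389637822594, -0.3510425463764677, -0.10556634153869261], [-0.0008081036786698449, 0.28601761737677683, -0.9582240184416964]] [-0.44899852 -0.25922068 -0.77168736] 9.2667
```

View pics/held.png

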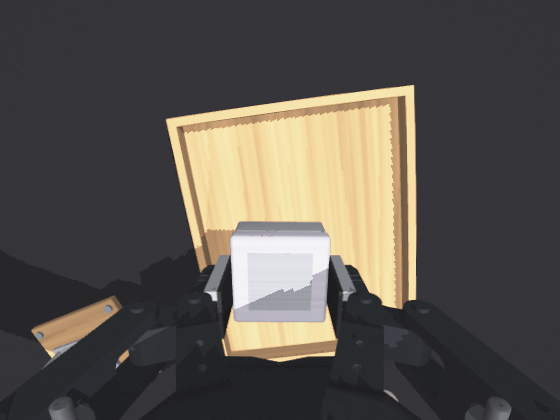

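```bash
python3 - <<'E'
from h import *
c=eyes.camera_params("wrist");T=np.array(c["tool_from_camera"]); C=(np.array(c["K"]),c["k1"],T[:3,:3],T[:3,3])
for q in [(232,235),(328,234),(327,321),(235,322)]: print((at_z(C,*q,.0045)*1000).round(1))
im=cv2.imread("pics/held.png")
g=cv2.cvtColor(im,cv2.COLOR_BGR2GRAY); print(g[225:245,280],g[310:330,270]); 
for v in (250,300): print(g[v,222:240],g[v,318:336])
print(bot.inverse_kinematics([.5644,-.1377,.2],[np.pi,0,np.radians(181.5)]))
E
```

```text
[ 23.6 -21.7   4.5]
[24.  21.4  4.5]
[-22.   23.1   4.5]
[-22.6 -22.5   4.5]
[133 130 132 134 135 154 169 162 161 166 177 207 230 235 238 241 243 243
 244 244] [170 185 183 184 184 184 185 184 184 184 181 168 212 226 226 227 227 227
 226 226]
[158 157 156 157 159 162 165 165 154 209 227 239 242 242 242 242 242 242] [243 243 243 243 243 243 243 243 243 239 233 226 206 223 226 226 223 220]
[ 35  33  34  32  34  33  34  33  33  32  33 187 226 239 242 242 242 242] [181 180 181 181 181 179 167 153 118  32  29  30  29  29  31  31  31  32]
[-0.02956598  0.52219353  0.23595653  1.77879947 -0.15466127  0.85860582
  1.87439514]
```

```bash
python3 - <<'E'
from h import *
o=[np.pi,0,np.radians(181.5)]; p=[.5651,-.1377]
bot.reach([*p,.19],o); bot.line_to([*p,.16],vel=.1)
f0=np.array(bot.get_force())
r=bot.line_to([*p,.108],vel=.025,threshold=3)
z=bot.get_tcp_pos(); print(r,z,np.array(bot.get_force())-f0,bot.get_wrist_torque(),bot.get_grip_width(),bot.get_t())
im=eyes.grab_frame("scene"); a=cv2.resize(im[150:270,150:270],(540,540),interpolation=2)
cv2.imwrite("pics/s2.png",a)
E
```

```text
True [ 0.56494671 -0.13747112  0.11986933] [0.22205888 1.15127675 2.98565037] [ 0.05924887 -0.11355075 -0.00173148] 0.045355071929707315 12.3667
```

View pics/s2.png

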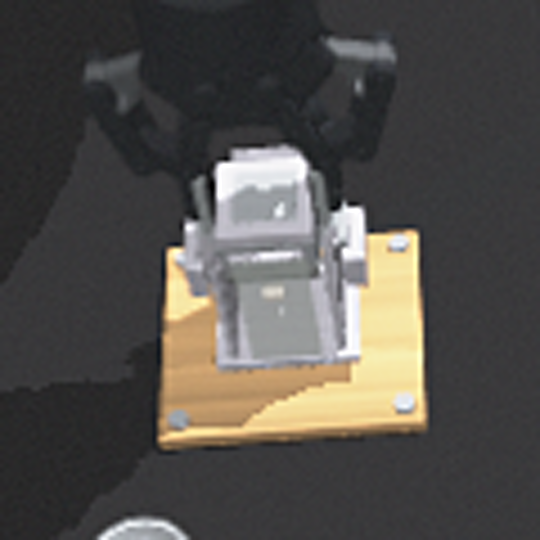

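```bash
python3 - <<'E'
from h import *
p=list(bot.get_tcp_pos())
bot.ungrasp(); print(bot.get_tcp_pos(),bot.get_force())
bot.line_to([p[0],p[1],.20],vel=.2)
bot.reach([.5644+.073,-.1377,.25],[np.pi,0,np.radians(181.5)])
C=cam("wrist"); im=eyes.grab_frame("wrist"); s=eyes.grab_frame("scene")
cv2.imwrite("pics/s3.png",np.hstack([cv2.resize(im[50:200,200:350],(400,400),interpolation=2),cv2.resize(s[160:260,160:260],(400,400),interpolation=2)]))
for d in eyes.outline_of("wrist","tin_a")[:3]: print(round(d["p"],2),px(d["position"]),rect(C,d["mask"],.116))
print(bot.get_t())
E
```

```text
[ 0.56468249 -0.13746503  0.11997811] [-0.3849921  -0.54896311  0.79659943]
0.74 (525.2239999999999, 135.99599999999998) ((570.4030151367188, 70.88752746582031), (47.51103591918945, 39.98558807373047), 63.244258880615234)
0.66 (279.104, 121.506) ((564.3729248046875, -138.11024475097656), (45.441139221191406, 47.97046661376953), 1.5195989608764648)
14.0417
```

View pics/s3.png

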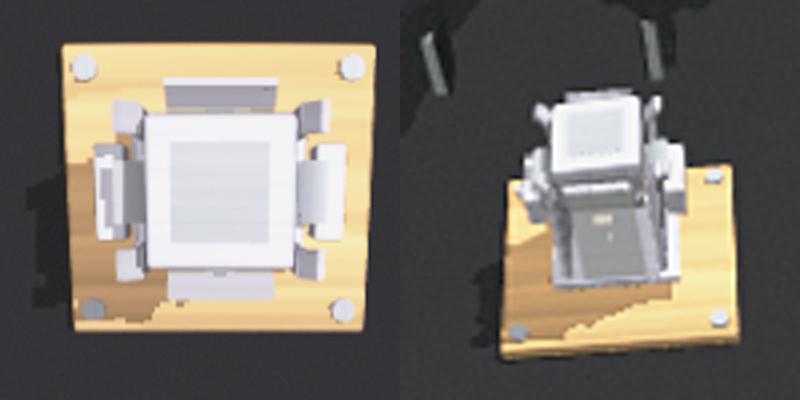

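```bash
cat >> h.py <<'E'
def push(p,zc_guess,depth_fast,depth_end,step=.0006,fmax=22):
    bot.close_gripper(20); bot.reach([*p,zc_guess+.03],[np.pi,0,np.radians(181.5)])
    bot.line_to([*p,zc_guess+.012],vel=.1); f0=np.array(bot.get_force())[2]
    r=bot.line_to([*p,zc_guess-.012],vel=.015,threshold=1.5); zc=bot.get_tcp_pos()[2]
    print("contact",r,zc,bot.get_force()[2]-f0,"w",bot.get_grip_width())
    if not r: return
    z=zc; log=[]
    while z>zc-depth_end:
        z-= .004 if zc-z<depth_fast-.004 else step
        r=bot.line_to([*p,z],vel=.02,threshold=fmax); f=bot.get_force()[2]-f0
        log.append((round((zc-bot.get_tcp_pos()[2])*1000,2),round(float(f),1)))
        if r or f>26: print("STOP",f); break
    print(log)
    log=[]
    for k in range(7):
        z+=.0006; bot.line_to([*p,z],vel=.02)
        log.append((round((zc-bot.get_tcp_pos()[2])*1000,2),round(float(bot.get_force()[2]-f0),1)))
    print("up",log); bot.line_to([*p,.2],vel=.2); print("t",bot.get_t())
    return zc
E
python3 - <<'E'
from h import *
push([.5644,-.1378],.1344,.029,.0336)
bot.reach([.5644+.073,-.1378,.25],[np.pi,0,np.radians(181.5)])
im=eyes.grab_frame("wrist"); s=eyes.grab_frame("scene")
cv2.imwrite("pics/s4.png",np.hstack([cv2.resize(im[50:200,200:350],(400,400),interpolation=2),cv2.resize(s[160:260,160:260],(400,400),interpolation=2)]))
E
```

```text
contact True 0.134989057684297 1.6215819311696635 w 5.747129129283093e-05
[(np.float64(4.21), -0.5), (np.float64(8.16), -1.0), (np.float64(12.19), -0.6), (np.float64(16.19), 0.4), (np.float64(20.18), 0.0), (np.float64(24.19), 0.3), (np.float64(28.1), 0.2), (np.float64(28.57), 1.4), (np.float64(29.18), 2.5), (np.float64(29.82), 2.6), (np.float64(30.55), 0.4), (np.float64(31.06), 2.3), (np.float64(31.63), 2.6), (np.float64(32.24), 2.4), (np.float64(32.83), 3.4), (np.float64(33.44), 2.2), (np.float64(34.0), 3.1)]
up [(np.float64(33.38), 2.6), (np.float64(32.77), 2.1), (np.float64(32.17), 2.8), (np.float64(31.56), 2.1), (np.float64(30.99), 1.5), (np.float64(30.46), -0.3), (np.float64(29.8), 0.1)]
t 23.8583
```

View pics/s4.png

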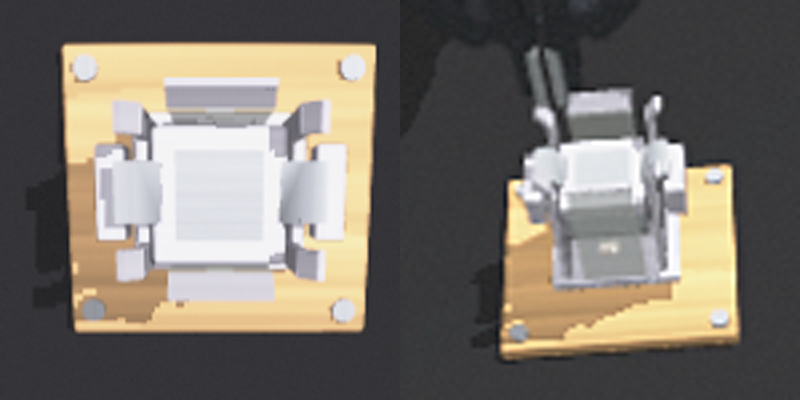

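```bash
cat >> h.py <<'E'
def fz(n=5):
    bot.sleep(.08); return float(np.mean([bot.get_force()[2] for _ in range(n)]))
E
python3 - <<'E'
from h import *
p=[.5644,-.1378]
bot.reach([*p,.15],[np.pi,0,np.radians(181.5)]); bot.line_to([*p,.1075],vel=.08)
z=.1075; f0=fz(); L=[]
while z>.1012:
    z-=.0004; bot.line_to([*p,z],vel=.02,threshold=8); f=fz()-f0; L.append((round(bot.get_tcp_pos()[2]*1000,2),round(f,1)))
    if f>3.2 and len(L)>2 and L[-2][1]>3: break
print(L); bot.line_to([*p,.17],vel=.25); print(bot.get_t())
E
```

```text
[(np.float64(107.28), -0.4), (np.float64(106.7), -0.2), (np.float64(106.28), -0.5), (np.float64(105.91), -1.1), (np.float64(105.5), 0.0), (np.float64(105.1), 0.5), (np.float64(104.69), 0.7), (np.float64(104.43), 3.1), (np.float64(103.92), 3.0), (np.float64(103.5), 2.6), (np.float64(103.11), 3.6), (np.float64(102.7), 2.8), (np.float64(102.3), 3.1), (np.float64(101.9), 4.1)]
30.825
```

```bash
python3 - <<'E'
from h import *
psi=np.radians(151); p=[.5725,.1462]
bot.reach([*p,.13],[np.pi,0,psi]); bot.ungrasp(); bot.line_to([*p,.0385],vel=.12)
bot.close_gripper(30); print("w",bot.get_grip_width(),bot.get_tcp_pos())
bot.line_to([*p,.20],vel=.25)
im=eyes.grab_frame("wrist"); cv2.imwrite("pics/held2.png",im[200:340,190:370]); print(bot.get_t())
E
```

```text
w 0.045298816561623545 [0.57274681 0.14635032 0.03904679]
34.925
```

View pics/held2.png

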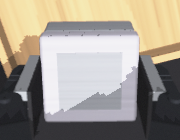

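```bash
python3 - <<'E'
from h import *
o=[np.pi,0,np.radians(181.5)]; p=[.5651,-.1377]
bot.reach([*p,.19],o); bot.line_to([*p,.16],vel=.1)
f0=np.array(bot.get_force())
r=bot.line_to([*p,.112],vel=.025,threshold=3)
z=bot.get_tcp_pos(); print(r,z,np.array(bot.get_force())-f0,bot.get_wrist_torque(),bot.get_grip_width())
if r and .116<z[2]<.126:
    bot.ungrasp(); bot.line_to([z[0],z[1],.20],vel=.2)
    bot.reach([.5644+.073,-.1377,.25],o)
    C=cam("wrist"); im=eyes.grab_frame("wrist"); s=eyes.grab_frame("scene")
    cv2.imwrite("pics/s5.png",np.hstack([cv2.resize(im[50:200,200:350],(400,400),interpolation=2),cv2.resize(s[160:260,160:260],(400,400),interpolation=2)]))
    for d in eyes.outline_of("wrist","tin_a")[:3]: print(round(d["p"],2),px(d["position"]),rect(C,d["mask"],.116))
print(bot.get_t())
E
```

```text
True [ 0.56495581 -0.13746964  0.12071637] [1.29300724 0.053444   4.1958345 ] [ 0.03980313 -0.18077359 -0.05986753] 0.04501081851068466
39.4917
```

View pics/s5.png

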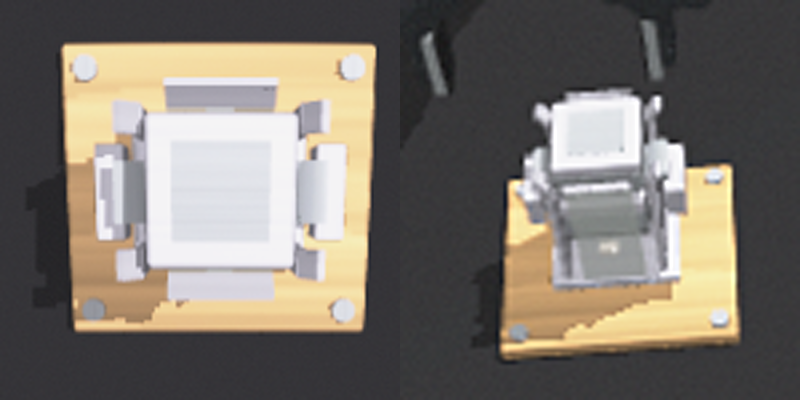

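```bash
python3 - <<'E'
from h import *
p=[.5644,-.1378]; o=[np.pi,0,np.radians(181.5)]
bot.close_gripper(20); bot.reach([*p,.16],o); bot.line_to([*p,.142],vel=.1); f0=fz()
print(bot.line_to([*p,.125],vel=.02,threshold=16),bot.get_tcp_pos()[2],fz()-f0)
print(bot.line_to([*p,.1075],vel=.02,threshold=16),bot.get_tcp_pos()[2],fz()-f0)
z=bot.get_tcp_pos()[2]; L=[]
while z>.1034:
    z-=.0003; r=bot.line_to([*p,z],vel=.01,threshold=7); f=fz()-f0; a=bot.get_tcp_pos()[2]; L.append((round(float(a)*1000,2),round(f,1)))
    if r or f>18 or a<.1037: print("stop",r); break
print(L,bot.get_t())
L=[]
for k in range(6):
    z+=.0004; bot.line_to([*p,z],vel=.02); L.append((round(float(bot.get_tcp_pos()[2])*1000,2),round(fz()-f0,1)))
print("up",L,bot.get_t())
E
```

```text
False 0.12493055113608743 1.3651417926248133
False 0.1074635334586772 2.3726962628093435
stop False
[(107.21, 5.6), (106.91, 4.6), (106.62, 5.1), (106.33, 5.0), (106.02, 4.9), (105.73, 5.7), (105.42, 6.0), (105.12, 5.1), (104.83, 5.5), (104.42, 1.9), (104.22, 5.0), (103.89, 4.6), (103.57, 5.1)] 47.7333
up [(104.01, 3.7), (104.37, 4.9), (104.55, 0.1), (105.12, 0.5), (105.61, 0.4), (105.97, -0.2)] 49.7333
```

Force dipped at 104.4 mm (the snap), and on retraction it vanished at 104.5 mm, where the first lid sat, so the lips hold the second tin. I'll retract and look.

```bash
python3 - <<'E'
from h import *
p=[.5644,-.1378]; o=[np.pi,0,np.radians(181.5)]
bot.line_to([*p,.2],vel=.2); bot.reach([.5644+.073,-.1377,.25],o)
im=eyes.grab_frame("wrist"); s=eyes.grab_frame("scene")
cv2.imwrite("pics/s6.png",np.hstack([cv2.resize(im[50:200,200:350],(400,400),interpolation=2),cv2.resize(s[160:260,160:260],(400,400),interpolation=2)]))
print(bot.get_t())
E
```

```text
50.8917
```

View pics/s6.png

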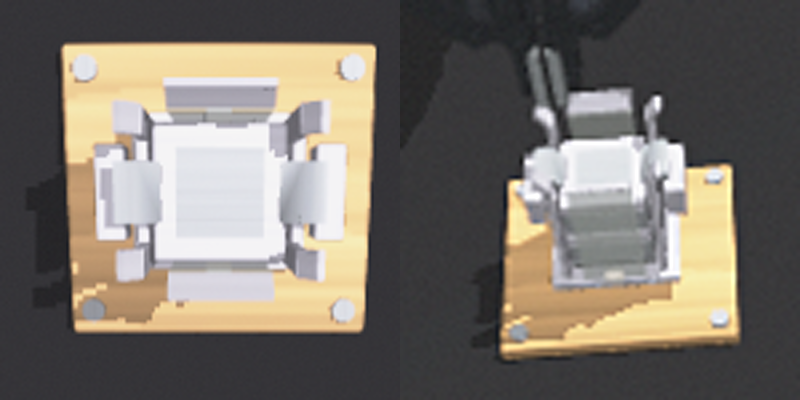

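Both lips close over the top tin's lid. Two stacked tins show through the clear side, and the follower tab is at the bottom.

```bash
python3 -c "
from h import *
bot.job_done()"
```

```text
the job is handed in; nothing more can be done
```

Both square tins are loaded in the magazine, one after the other. Each was laid on the lips, released, and pushed down with closed fingers until the lips snapped over it. I handed the job in at about 51 s of the 72 s allowed.

- **Second tin:** the push force stayed at about 5–6 N near the end and dipped at the snap, at TCP height 104.4 mm. I stopped 0.9 mm below that, short of the hard stop. When the fingers came back up, contact ended at 104.5 mm, the height where the first tin's lid had been held.
- **Final pictures:** both lips overlap the top lid, two stacked tins show through the clear side, and the white tab on the follower is at the bottom. The round tin, cup and spoon were never approached, but I took no last picture to check them.
- **Readings that disagreed:**
  - The first tin travelled about 30.5–31 mm from first contact to the snap, against 32 mm nominal. So I measured the lip height directly by touching the held lid before loading the second tin.
  - The forces read between the 4 mm steps of the first push were close to zero, so they did not show the ramp force. The settled readings were clear.

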